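# Set a rough blank high side up under the gauge

## Robot

A 6-joint arm with a two-finger parallel gripper is mounted at the origin on the work surface. World frame = base frame: x ahead of the robot, y to its left, z up, the work surface at z = 0. Lengths are in m, angles in rad, forces in N, time in s.
With the tool pointing down it reaches from about 0.4 to 0.825 m from the base axis. Payload 7 kg.
Tool frame: the origin (TCP) lies between the finger pads; the fingertips stand 22 mm ahead of it and the grasp point (between the pads) lies 3 mm ahead of it; z points along the fingers, y is the direction in which the jaws open and shut (so a half turn about z gives the same grasp; the last joint's range is limited). The gripper opens to 88 mm and grips with 3 to 60 N. Pads are 19 mm wide; open, the fingers measure 130 mm over their backs; the gripper's body (78 mm by 193 mm) begins 47 mm behind the grasp point.
Start: joints at [1.414, 0.359, 0.012, 0, -1.224, -0.288], TCP at [0.29, 0.609, 0.249] pointing down, gripper open.
Joint ranges: [-3.07, 3.07], [-1.43, 2.12], [-1.02, 1.25], [-3.03, 1.67], [-3.05, -0], [-3.03, 3.03]. Speed limits (rad/s): [2.39, 2.39, 3.01, 3.14, 3.14, 3.14].

## Interface

Orientations are given as [roll, pitch, yaw] about the fixed x, y, z axes, in that order (R = Rz(yaw) Ry(pitch) Rx(roll)).
In Python, from station import arm, optics gives the robot as it stands. The module is installed in compiled form; this text tells all that it offers.
- The arm moves only by the tool jog_arm, never from a script. Its argument "motion" is a list that holds one entry, the list of rows, each a list of 7 numbers: the shift along the tool's x, y, z in m, then the turn, a rotation vector about the tool's x, y, z in degrees, then the finger opening in m, from 0 to 0.0876. In form: [[[x, y, z, rx, ry, rz, grip], ...]]. A call has 1 to 8 rows; each row is the pose to reach, as a shift and turn from the pose measured when the call began, along the tool's axes at that moment; what a row does not reach only later rows make up. A row lasts 1/10 s, in which the tool goes at most 50 mm and 8.59 degrees, less where a joint would pass 70% of its speed; a pose out of reach is approached as far as the arm can. A call with a gripper value outside its range is refused whole. The fingers move at their own pace and stop on an object; "newtons" is the grip in N (left out, the last holds). Time passes only in rows, so rows that repeat a pose let the fingers close. It gives the time, the measured TCP pose, the force and the opening at its end, in the units of the state.
- arm.get_state(): the state, without advancing time (a new reading comes with each control period).
- optics.grab_frame(name): name is "side" or "top"; returns the picture (480x640x3 uint8, red, green, blue); there is no depth.
- optics.camera_model(name): a dict with "mtx" (3x3 intrinsics, pixels), "R" (3x3) and "t" (3): a world point X has camera coordinates R X + t. Camera axes: x right, y down, z forward; pixel columns grow to the right and rows downward; lengths in m; the calibration is good to about 2 mm. A picture is of the moment at which its call begins. camera_model takes no time and is no camera call.
- arm.job_done(): hands the job in, once; it reports no verdict.
The state is a dict: "t": time; "q": joint angles; "qd": joint speeds; "joint_efforts": joint torques, N m; "eef_pos": TCP position; "ee_rot": TCP orientation; "force": force on the tool from outside, world axes, zero at the start; "moment": the same for the moment, N m; "width": finger opening in m.
Only numpy, scipy, OpenCV 4.12 (cv2) and the standard library are available. Lean on these libraries where they do the work, as an engineer would, in place of code of your own. Each camera call takes 0.05 s, during which the arm holds its last target.

## Task

Crank the off-centre wooden blank round under the sprung gauge plunger, first through its low side and then on to its high side, and let go of the red crank handle with the high side straight up, where the plunger stands at the very top of its swing. Then push the blue lock knob down until it comes up firm, keep it pressed there with about 15 N (never over 25 N) for half a second, and leave it down. Grip and turn the handle gently, without forcing it, and leave the mallet, gouge and wood block where they lie.

Things in the scene. Friction and masses are not known exactly. Their poses are not given: they have to be found in the camera images.
- plunger (a joint): height (m) of the sprung gauge plunger, a 10 mm steel rod with a 5 mm radius round tip and a yellow 26 mm disc on top (up to 255 mm above the bench, the tallest part), upright on the blank between the wooden stocks; larger as the blank lifts it. A soft spring (1 to 3 N) keeps it down. The blank, 60 mm across and 9 mm off its centres, swings it 18 mm down and up per turn, peak sharper than trough.
- handle: red crank handle, a freely spinning level cylinder 18 mm across, 72 mm long, along the axis point's y; origin at its middle. It runs round a 45 mm circle about the axis point, either way without end, with room for fingers from above all round; the crank arm meets its blank end, 40 mm from the middle. Grip lightly (8 to 12 N): squeeze and push of both fingers added up must stay below 45 N.
- axis (a point): centre of the handle's circle, on the spindle axis, 135 mm above the bench. Its y runs along the spindle from the crank to the blank and lock knob, z is up, x level across the jig; the jig is fixed to the bench and may stand turned. The blank is clamped on the spindle at an unknown angle to the crank and turns with it; bearing friction (0.1 N m, 2 to 3 N at the handle) holds it where it is let go.
- lock (a joint): travel (m) of the spindle lock, straight down, 0 when up. It slides against 3.5 N of friction, stays where it is left, and comes up firm against the worn rubber brake shoe (5 N per mm) inside the stock at an unknown depth between 5 and 15 mm, which can only be felt.
- lock_cap: blue round lock knob, 34 mm across and 12 mm thick, on top of the wooden stock furthest from the crank; origin at the centre of its top face, 201 mm above the bench when up. Pressed straight down from above. When it has come up firm it must bear 10 to 25 N for 0.3 s; more than 25 N damages it.
- mallet: wooden carving mallet lying on the bench, head 72 mm across and 110 mm long, handle 150 mm; origin on the bench under the head's handle side, the head along its own x, the handle along -x. Leave it.
- gouge: gouge lying on the bench: wooden handle 28 mm across, 120 mm long (own -x), flat steel blade 110 mm long (+x); origin on the bench where they meet. Leave it.
- bowl_block: wooden block 100 x 75 x 55 mm standing on the bench, origin under its centre. Leave it.

How it is judged:
By the outcome, as a careful person would: the job done as asked, in the order asked, and still so for the second after the job is handed in, with the robot touching nothing.
It also fails if it takes over 67 s, if anything falls off the work surface, if the arm or the gripper's body presses on something with over 40 N, if the wrist force passes 120 N, or if a joint passes its speed limit or range.

## Working session

There is one attempt and no reset: what is moved stays moved. The work goes in short steps, Python scripts to look and compute and a tool call to move; the robot and the scene stay as the last step left them, time stands still between calls to the robot, and variables do not carry over. Pictures are saved under pics/ and viewed, and the job is handed in when it is done.

Besides the shell and the picture viewer there is one more tool, called by a JSON object that holds its "method" and its "body". jog_arm: Moves the arm, as the interface text tells. Its arguments: {"type":"object","properties":{"motion":{"type":"array","items":{"type":"array","items":{"type":"array","items":{"type":"number"}}}},"newtons":{"type":"number"}},"required":["motion"]}

```bash
mkdir -p pics; ls
python3 - <<'E'
from station import arm, optics
import cv2,numpy as np
np.set_printoptions(precision=4,suppress=True)
print(arm.get_state())
for n in("side","top"):
    f=optics.grab_frame(n); cv2.imwrite(f"pics/{n}0.png",f[:,:,::-1]); 
    m=optics.camera_model(n); print(n,m, -m["R"].T@m["t"])
E
```

```text
pics
{'t': 0.0, 'q': array([ 1.4141,  0.3593,  0.0111, -0.0004, -1.2241, -0.2881]), 'qd': array([ 0.0023,  0.0009, -0.0004, -0.0009, -0.0004,  0.0003]), 'joint_efforts': array([ -0.0001, -58.272 ,  29.3054,   6.9971,   0.007 ,  -0.0002]), 'eef_pos': array([0.2902, 0.6089, 0.2477]), 'ee_rot': array([ 3.14  , -0.0001, -0.4449]), 'force': array([-0.0032,  0.3546, -0.158 ]), 'moment': array([-0.024 , -0.0717, -0.0102]), 'width': 0.08749086900072407}
side {'mtx': array([[453.8626,   0.    , 326.339 ],
       [  0.    , 453.8626, 243.9387],
       [  0.    ,   0.    ,   1.    ]]), 'R': array([[ 0.9927, -0.1209, -0.0053],
       [-0.0905, -0.713 , -0.6953],
       [ 0.0803,  0.6907, -0.7187]]), 't': array([-0.5913,  0.2   ,  1.0973])} [ 0.5169 -0.6869  0.9245]
top {'mtx': array([[555.4452,   0.    , 313.1325],
       [  0.    , 555.4452, 239.7495],
       [  0.    ,   0.    ,   1.    ]]), 'R': array([[-0.0272, -0.9996, -0.0108],
       [-0.9931,  0.0282, -0.1134],
       [ 0.1137,  0.0077, -0.9935]]), 't': array([0.1082, 0.6316, 1.1948])} [0.4943 0.0812 1.2598]
```

View pics/side0.png

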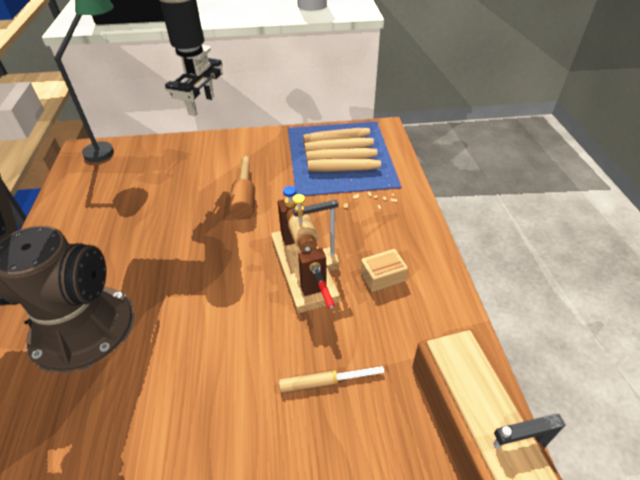

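View pics/top0.png

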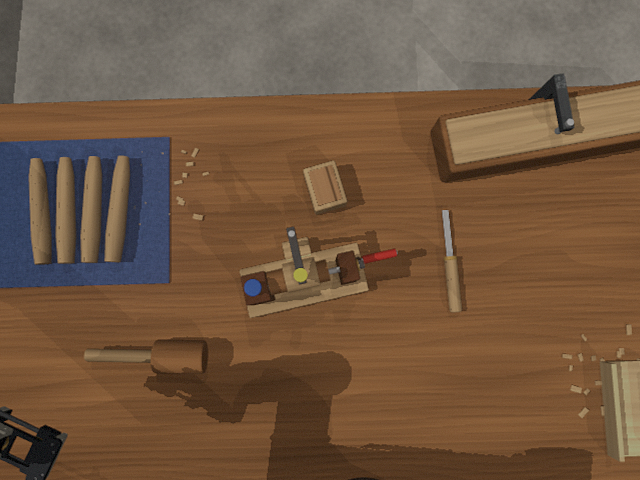

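The side view shows the jig at about (305,245), with the blue knob at (290,191), the yellow disc at (299,199) and the red handle at (323,287). In the top view they are at (253,288), (300,275) and (380,256). Next I'll measure the blobs.

```bash
cat > h.py <<'E'
from station import arm, optics
import cv2,numpy as np
np.set_printoptions(precision=4,suppress=True)
M={n:optics.camera_model(n) for n in("side","top")}
def ray(n,p):
    m=M[n]; d=m["R"].T@np.linalg.inv(m["mtx"])@np.array([p[0],p[1],1.]); return -m["R"].T@m["t"], d/np.linalg.norm(d)
def plane(n,p,z):
    c,d=ray(n,p); return c+d*(z-c[2])/d[2]
def proj(n,X):
    m=M[n]; v=m["mtx"]@(m["R"]@np.asarray(X)+m["t"]); return v[:2]/v[2]
def tri(ps,pt):
    a,d=ray("side",ps); b,e=ray("top",pt)
    s=np.linalg.lstsq(np.c_[d,-e],b-a,rcond=None)[0]
    P,Q=a+d*s[0],b+e*s[1]; return (P+Q)/2,np.linalg.norm(P-Q)
ROI={"side":(250,160,380,330),"top":(220,210,430,330)}
def mask(f,c,n):
    h=cv2.cvtColor(f,cv2.COLOR_RGB2HSV); H,S,V=[h[...,i].astype(int) for i in range(3)]
    k={"red":((H<6)|(H>172))&(S>190)&(V>110),"blue":(H>100)&(H<125)&(S>150)&(V>80),"yel":(H>24)&(H<34)&(S>150)&(V>120)}[c]
    x0,y0,x1,y1=ROI[n]; m=np.zeros(k.shape,np.uint8); m[y0:y1,x0:x1]=k[y0:y1,x0:x1]
    nn,l,s,ce=cv2.connectedComponentsWithStats(m)
    if nn<2: return None
    i=1+np.argmax(s[1:,4]); return (l==i).astype(np.uint8),s[i],ce[i]
def look(tag=None):
    out={}
    for n in("side","top"):
        f=optics.grab_frame(n); out[n]=f
        if tag:
            x0,y0,x1,y1=ROI[n]; c=f[y0:y1,x0:x1,::-1]; k=min(780/c.shape[1],590/c.shape[0]); cv2.imwrite(f"pics/{tag}_{n}.png",cv2.resize(c,None,fx=k,fy=k,interpolation=cv2.INTER_CUBIC))
    return out
E
python3 - <<'E'
from h import *
o=look("a")
for c in("red","blue","yel"):
    r={n:mask(o[n],c,n) for n in o}
    for n in r: print(c,n,r[n] and (r[n][1],r[n][2]))
    if all(r.values()): print(tri(r["side"][2],r["top"][2]))
    if c=="red":
        for n in r:
            p=np.argwhere(r[n][0])[:,::-1].astype(np.float32); print(cv2.minAreaRect(p))
            q=p-p.mean(0); u=np.linalg.svd(q,full_matrices=False)[2][0]; s=q@u; print(p.mean(0)+u*s.min(),p.mean(0)+u*s.max())
E
```

```text
red side (array([318, 281,  17,  27, 125], dtype=int32), array([324.688, 292.224]))
red top (array([363, 249,  34,  13, 127], dtype=int32), array([381.4803, 255.3701]))
(array([ 0.5879, -0.0512,  0.1059]), np.float64(0.0033929040377914397))
((325.6206970214844, 293.9482727050781), (25.867368698120117, 7.484467029571533), 66.80140686035156)
[320.3595 282.1326] [330.5557 305.9038]
((379.39019775390625, 255.48780822753906), (7.403361797332764, 32.68654251098633), 77.90524291992188)
[395.254  251.9742] [363.6802 259.7587]
blue side (array([284, 187,  12,  10,  92], dtype=int32), array([289.3804, 190.9674]))
blue top (array([245, 279,  16,  17, 146], dtype=int32), array([252.2945, 287.226 ]))
(array([0.5282, 0.208 , 0.1972]), np.float64(0.0003777832924958731))
yel side (array([294, 199,  10,   4,  12], dtype=int32), array([299.1667, 200.8333]))
yel top (array([294, 269,   6,   8,  11], dtype=int32), array([295.7273, 272.3636]))
(array([0.55  , 0.1228, 0.2348]), np.float64(0.0038560225469262315))
```

```bash
ls pics
```

```text
a_side.png
a_top.png
side0.png
top0.png
```

View pics/a_side.png

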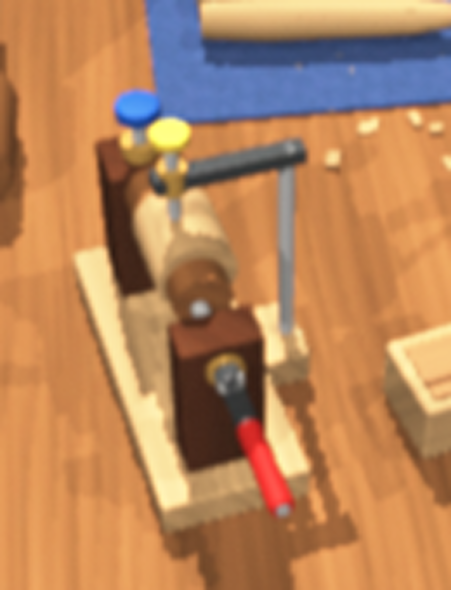

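View pics/a_top.png

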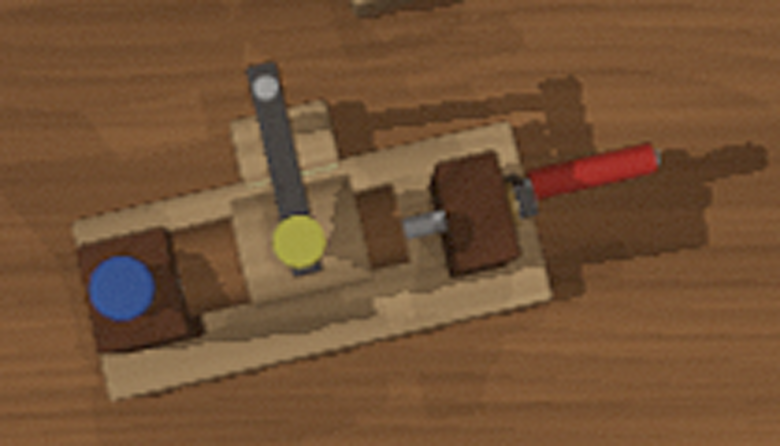

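```bash
python3 - <<'E'
from h import *
o=look()
for n,pts in (("side",[(299,199),(297,199),(324,290)]),("top",[(300,275),(302,273),(390,254),(370,258)])):
    h=cv2.cvtColor(o[n],cv2.COLOR_RGB2HSV)
    for p in pts: print(n,p,h[p[1],p[0]])
E
sed -i 's/(H<6)|(H>172))&(S>190)&(V>110)/(H<5)|(H>172))\&(S>200)\&(V>90)/; s/(H>24)&(H<34)&(S>150)&(V>120)/(H>25)\&(H<34)\&(S>120)\&(V>100)/' h.py
python3 - <<'E'
from h import *
o=look()
for c in("red","blue","yel"):
    r={n:mask(o[n],c,n) for n in o}
    for n in r: print(c,n,r[n][1],r[n][2])
    print(tri(r["side"][2],r["top"][2]))
    if c=="red":
        e={}
        for n in r:
            p=np.argwhere(r[n][0])[:,::-1].astype(np.float32)
            q=p-p.mean(0); u=np.linalg.svd(q,full_matrices=False)[2][0]; s=q@u; e[n]=u; 
        # axis direction = intersection of interpretation planes
        N=[]
        for n in r:
            a=ray(n,r[n][2])[1]; b=ray(n,r[n][2]+e[n]*20)[1]; N.append(np.cross(a,b))
        d=np.cross(*N); d/=np.linalg.norm(d); print("dir",d, np.degrees(np.arctan2(d[1],d[0])))
E
```

```text
side (299, 199) [ 30 121 255]
side (297, 199) [ 30 120 255]
side (324, 290) [  1 188 255]
top (300, 275) [ 28 150 165]
top (302, 273) [ 28 149 166]
top (390, 254) [  2 187 164]
top (370, 258) [  2 185 128]
red side [318 281  11  26  69] [322.6232 289.2464]
red top [368 255   2   2   3] [368.3333 255.3333]
(array([ 0.5882, -0.0258,  0.0853]), np.float64(0.00796005059399876))
dir [-0.1626  0.1755  0.971 ] 132.82918675065216
blue side [284 187  13  10  93] [289.4516 190.9785]
blue top [245 280  16  16 149] [252.1879 287.5168]
(array([0.528 , 0.2083, 0.1969]), np.float64(0.0010961288391670148))
yel side [293 195  11   7  60] [298.0333 198.2   ]
yel top [293 268  15  14 154] [300.0325 274.5519]
(array([0.5463, 0.1145, 0.25  ]), np.float64(0.0013417478165505753))
```

```bash
sed -i 's/(S>200)&(V>90)/(S>165)\&(V>80)/' h.py
cat >> h.py <<'E'
def handle(o):
    r={n:mask(o[n],"red",n) for n in o}; e={};N=[]
    for n in r:
        p=np.argwhere(r[n][0])[:,::-1].astype(np.float32)
        q=p-p.mean(0); u=np.linalg.svd(q,full_matrices=False)[2][0]; s=q@u
        e[n]=(p.mean(0)+u*s.min(),p.mean(0)+u*s.max())
        if e[n][0][1]<e[n][1][1] and n=="side" or n=="top" and e[n][0][0]<e[n][1][0]: pass
        else: e[n]=e[n][::-1]
        N.append(np.cross(ray(n,e[n][0])[1],ray(n,e[n][1])[1]))
    d=np.cross(*N); d/=np.linalg.norm(d)
    return tri(r["side"][2],r["top"][2]),tri(e["side"][0],e["top"][0]),tri(e["side"][1],e["top"][1]),d,e,[r[n][1][4] for n in r]
E
python3 - <<'E'
from h import *
for k in range(2):
    o=look()
    for v in handle(o): print(v)
    for c in("blue","yel"):
        r={n:mask(o[n],c,n) for n in o}; print(c,tri(r["side"][2],r["top"][2]), plane("top",r["top"][2],.201 if c=="blue" else .25))
f=optics.grab_frame("top")
# board long edges
E
```

```text
(array([ 0.589 , -0.0481,  0.0973]), np.float64(0.0018661451534938793))
(array([ 0.5814, -0.0136,  0.0996]), np.float64(0.0031897457260606477))
(array([ 0.597 , -0.0826,  0.0927]), np.float64(8.26241854999115e-05))
[-0.1856  0.9745 -0.126 ]
{'side': (array([320.0714, 281.5221], dtype=float32), array([331.1184, 306.2855], dtype=float32)), 'top': (array([363.2957, 259.3011], dtype=float32), array([395.5397, 251.9743], dtype=float32))}
[np.int32(186), np.int32(253)]
blue (array([0.5283, 0.2086, 0.1966]), np.float64(0.00022693543914215536)) [0.528  0.2081 0.201 ]
yel (array([0.5463, 0.1144, 0.25  ]), np.float64(0.0011899219092174138)) [0.5469 0.1144 0.25  ]
(array([ 0.5889, -0.0482,  0.0974]), np.float64(0.0017550014766038393))
(array([ 0.5813, -0.0137,  0.0997]), np.float64(0.003001591460224288))
(array([ 0.597 , -0.0826,  0.0927]), np.float64(4.316369717627927e-05))
[-0.1887  0.9753 -0.1145]
{'side': (array([320.0714, 281.5221], dtype=float32), array([331.1184, 306.2855], dtype=float32)), 'top': (array([363.3192, 259.3905], dtype=float32), array([395.5392, 251.9931], dtype=float32))}
[np.int32(186), np.int32(251)]
blue (array([0.5281, 0.2086, 0.1966]), np.float64(0.00066351043224778)) [0.5276 0.2081 0.201 ]
yel (array([0.5463, 0.1145, 0.2501]), np.float64(0.001098281254563614)) [0.5468 0.1145 0.25  ]
```

The handle hangs near the bottom of its circle, slightly to +x. The jig is yawed about 11°. The plunger disc is at about z 0.250, so not far from its peak. Next I'll work out the approach.

```bash
cat >> h.py <<'E'
from scipy.spatial.transform import Rotation as Ro
PHI=np.radians(11.0); UX=np.array([np.cos(PHI),np.sin(PHI),0]); UY=np.array([-np.sin(PHI),np.cos(PHI),0]); UZ=np.array([0,0,1.])
KNOB=np.array([0.528,0.2083,0.201]); AX=KNOB-UY*0.2633; AX[2]=0.135
def Rt(tilt=0): # tool down, tool x=-UY, y=-UX ; tilt deg about UY
    return Ro.from_rotvec(UY*np.radians(tilt))*Ro.from_matrix(np.c_[-UY,-UX,-UZ])
def pose(): 
    s=arm.get_state(); return s["eef_pos"],Ro.from_euler("xyz",s["ee_rot"]),s
def rel(P,R,cur=None):
    p,r,_=cur or pose(); return np.r_[r.inv().apply(np.asarray(P)-p)*1000,np.degrees((r.inv()*R).as_rotvec())]
def hp(th,out=0.012,rad=0.045): # handle grasp TCP; th deg from +UX toward up; grasp point 3mm ahead of TCP
    t=np.radians(th); return AX+rad*(np.cos(t)*UX+np.sin(t)*UZ)-UY*out+UZ*0.003
E
python3 - <<'E'
from h import *
print(AX)
o=look(); H=handle(o)
pt=[mask(o[n],"red",n)[2] for n in("side","top")]
c,d=ray("top",pt[1])
for z in(.09,.0915,.094): 
    X=c+d*(z-c[2])/d[2]; v=X-AX; print(z,X,v@UX,v@UY,np.hypot(v@UX,v[2]), proj("side",X),pt[0])
th=-75
print(hp(th)); up=hp(th)+[0,0,.27]
print("over",rel(up,Rt()))
print("lift",rel(hp(th)+[0,0,.12],Rt()), "down",rel(hp(th),Rt()))
E
```

```text
[ 0.5782 -0.0502  0.135 ]
0.09 [ 0.5905 -0.049   0.09  ] 0.012274820864185918 -0.0012159376538961142 0.04664409102177732 [326.4779 295.5077] [325.3065 293.2473]
0.0915 [ 0.5904 -0.0488  0.0915] 0.012185602518839394 -0.0010284881541309438 0.04517453827929128 [326.4127 295.056 ] [325.3065 293.2473]
0.094 [ 0.5902 -0.0486  0.094 ] 0.012036905276595225 -0.0007160723211889816 0.042730400052395014 [326.3037 294.3012] [325.3065 293.2473]
[ 0.592  -0.0597  0.0945]
over [ 560.0439  474.1672 -115.9767   -0.002     0.0024   53.5146]
lift [560.0471 474.1744  34.0233  -0.002    0.0024  53.5146] down [560.0497 474.1803 154.0233  -0.002    0.0024  53.5146]
```

{"method": "jog_arm", "body": {"motion": [[[70, 60, -50, 0, 0, 7, 0.08], [0.075, 0.065, -0.1, 0, 0, 7, 0.08], [0.12, 0.1, -0.12, 0, 0, 14, 0.08], [0.16, 0.13, -0.12, 0, 0, 21, 0.08], [0.2, 0.17, -0.12, 0, 0, 28, 0.08], [0.24, 0.2, -0.12, 0, 0, 35, 0.08], [0.28, 0.235, -0.12, 0, 0, 42, 0.08], [0.32, 0.27, -0.12, 0, 0, 48, 0.08]]], "newtons": 10}}

```text
t: 1.55
eef_pos: [0.4406, 0.2779, 0.3683]
ee_rot: [-3.141, 0.001, -1.287]
force: [1.0, -0.2, -0.4]
width: 0.08
```

The first row had millimetres where metres belonged. The step cap absorbed the error, and the pose is as planned.

Run:
```python
from h import *
print("over",rel(hp(-75)+[0,0,.27],Rt()));print(rel(hp(-75)+[0,0,.12],Rt()))
```

```text
over [366.4695 -50.7485   3.5647  -0.0604   0.0462   5.2597]
[366.583  -50.5852 153.5646  -0.0604   0.0462   5.2597]
```

{"method": "jog_arm", "body": {"motion": [[[0.05, -0.007, 0.003, 0, 0, 2, 0.06], [0.1, -0.014, 0.003, 0, 0, 4, 0.06], [0.15, -0.021, 0.003, 0, 0, 5.26, 0.06], [0.2, -0.028, 0.003, 0, 0, 5.26, 0.06], [0.25, -0.035, 0.003, 0, 0, 5.26, 0.06], [0.3, -0.042, 0.003, 0, 0, 5.26, 0.06], [0.35, -0.05, 0.003, 0, 0, 5.26, 0.06], [0.3666, -0.0506, 0.04, 0, 0, 5.26, 0.06]]]}}

```text
t: 2.35
eef_pos: [0.5953, -0.0635, 0.3321]
ee_rot: [-3.132, -0.001, -1.381]
force: [0.7, -0.1, -0.9]
width: 0.0597
```

Run:
```python
from h import *
print(rel(hp(-75)+[0,0,.11],Rt()),rel(hp(-75),Rt()),arm.get_state()["force"])
look("b")
```

```text
[ -4.5456   3.7427 127.5723  -0.5368  -0.0821  -0.1166] [ -4.7021   4.7735 237.5673  -0.5368  -0.0821  -0.1166] [ 0.6735 -0.0817 -0.8797]
```

View pics/b_side.png

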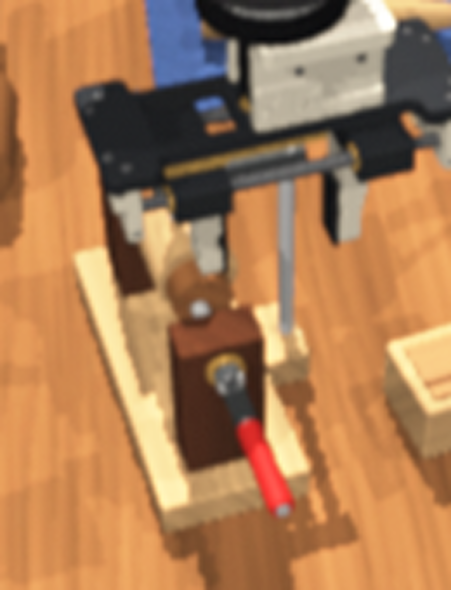

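View pics/b_top.png

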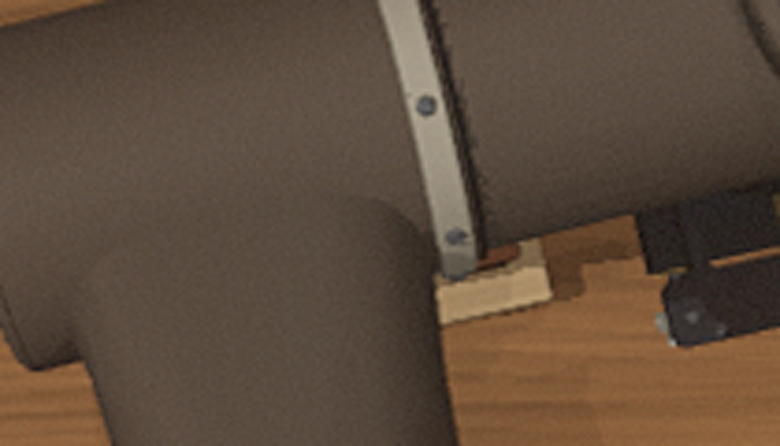

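The side view shows the gripper hanging above the jig, with the handle free at crop (265,465) below it. I'm descending over the handle.

{"method": "jog_arm", "body": {"motion": [[[-0.0046, 0.004, 0.05, -0.54, 0, -0.1, 0.05], [-0.0046, 0.004, 0.1, -0.54, 0, -0.1, 0.05], [-0.0047, 0.0043, 0.15, -0.54, 0, -0.1, 0.05], [-0.0047, 0.0046, 0.19, -0.54, 0, -0.1, 0.05], [-0.0047, 0.0048, 0.22, -0.54, 0, -0.1, 0.05], [-0.0047, 0.0048, 0.2375, -0.54, 0, -0.1, 0.05], [-0.0047, 0.0048, 0.2375, -0.54, 0, -0.1, 0.05]]]}}

```text
t: 3.15
eef_pos: [0.5819, -0.0581, 0.0834]
ee_rot: [3.121, 0.002, -1.381]
force: [0.5, -0.5, 0.3]
width: 0.0502
```

Run:
```python
from h import *
print(rel(hp(-75),Rt()),arm.get_state()["force"])
look("c")
```

```text
[  3.4751  -9.3447 -11.364    1.1624   0.1437  -0.1224] [ 0.5384 -0.492   0.348 ]
```

View pics/c_side.png

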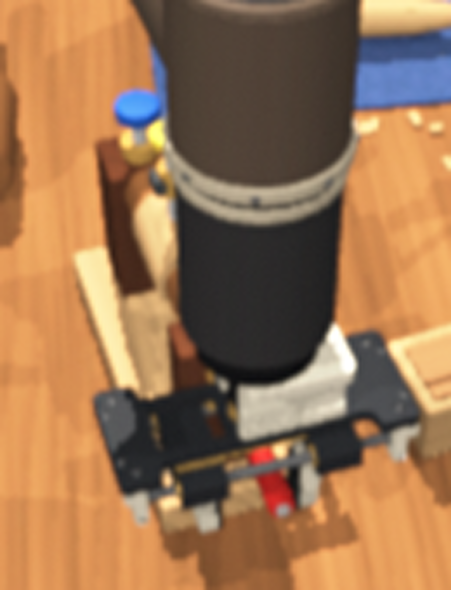

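The side view shows the gripper straddling the handle at crop (272,480), with the wrist hiding half of the yellow disc at (157,135). I'll tilt the tool about the handle axis so the disc stays in view.

```bash
cat >> h.py <<'E'
def hq(th,tilt=0,out=0.012,rad=0.045,ax=None):
    t=np.radians(th); R=Rt(tilt); return (AX if ax is None else ax)+rad*(np.cos(t)*UX+np.sin(t)*UZ)-UY*out-0.003*R.apply([0,0,1.]), R
E
python3 - <<'E'
from h import *
P,R=hq(-75,18); print(rel(P,R),arm.get_state()["eef_pos"],arm.get_state()["qd"])
E
```

```text
[  3.1758  -8.2724  -8.1193 -17.128    0.1274  -0.0709] [ 0.584  -0.058   0.0864] [-0.0007 -0.0215  0.0155  0.0028  0.0008  0.0013]
```

{"method": "jog_arm", "body": {"motion": [[[0.0016, -0.004, -0.004, -8.5, 0, 0, 0.05], [0.0032, -0.008, -0.008, -17, 0.1, 0, 0.05], [0.0032, -0.008, -0.008, -17, 0.1, 0, 0.05], [0.0032, -0.008, -0.008, -17, 0.1, 0, 0.05]]]}}

```text
t: 3.65
eef_pos: [0.5939, -0.0592, 0.0943]
ee_rot: [2.831, 0.0, -1.38]
force: [-0.7, -0.6, 0.2]
width: 0.0499
```

Run:
```python
from h import *
P,R=hq(-75,18); print(rel(P,R),arm.get_state()["force"])
look("d");print(arm.get_state()["force"])
```

```text
[ 0.1651  1.0818  0.2831 -0.2248  0.0297 -0.058 ] [-0.6733 -0.5809  0.2349]
[-0.939  -0.5023  0.6039]
```

View pics/d_side.png

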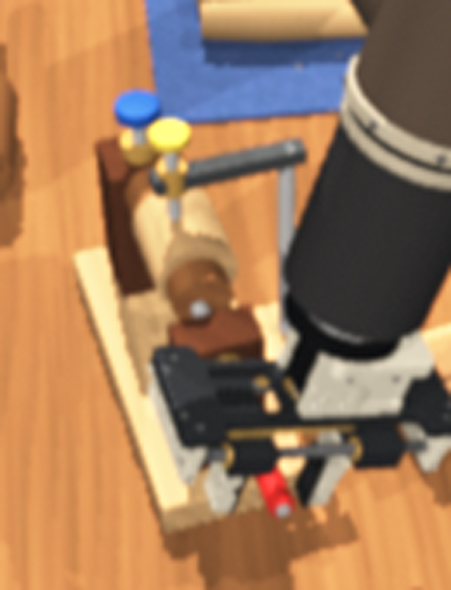

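The disc at crop (168,137) is now fully visible, with the handle between the fingers. I'm closing.

{"method": "jog_arm", "body": {"motion": [[[0, 0, 0, 0, 0, 0, 0.03], [0, 0, 0, 0, 0, 0, 0.02], [0, 0, 0, 0, 0, 0, 0.01], [0, 0, 0, 0, 0, 0, 0.01], [0, 0, 0, 0, 0, 0, 0.01], [0, 0, 0, 0, 0, 0, 0.01]]], "newtons": 10}}

```text
t: 4.35
eef_pos: [0.5931, -0.0595, 0.0956]
ee_rot: [2.833, 0.0, -1.38]
force: [1.1, 0.3, 1.1]
width: 0.0173
```

```bash
cat >> h.py <<'E'
def ang(ax=None):
    p,r,s=pose(); g=p+0.003*r.apply([0,0,1.])-(AX if ax is None else ax); f=s["force"]
    return np.degrees(np.arctan2(g[2],g@UX)), np.hypot(g[2],g@UX)*1000, g@UX*1000,g@UY*1000,g[2]*1000, np.array([f@UX,f@UY,f[2]]), s["width"],s["t"]
# disc height: side-view disc pixel, on vertical line through plunger x,y
PL=None
def disc(f):
    m=mask(f,"yel","side"); return m and (m[2],m[1][4])
E
python3 - <<'E'
from h import *
print(ang()); f=optics.grab_frame("side"); print(disc(f)); print(ang())
E
```

```text
(np.float64(-74.31939450219895), np.float64(43.92967324755343), np.float64(11.873073166148723), np.float64(-11.953007015010382), np.float64(-42.29475529221195), array([1.1768, 0.0425, 1.0692]), 0.017330796666516903, 4.35)
(array([298.2424, 199.0303]), np.int32(33))
(np.float64(-74.32419691374629), np.float64(43.93469882073256), np.float64(11.870885946175411), np.float64(-11.951047090341396), np.float64(-42.30058897132963), array([ 1.0834, -0.0881,  1.5207]), 0.01764290641538293, 4.4)
```

```bash
sed -i 's/(H>25)&(H<34)&(S>120)&(V>100)/(H>25)\&(H<35)\&(S>85)\&(V>100)/' h.py
cat >> h.py <<'E'
def plan(ths,tilt=18,ax=None,rad=0.045):
    cur=pose()
    for t in ths:
        P,R=hq(t,tilt,rad=rad,ax=ax); v=rel(P,R,cur); print(t,np.round(v[:3]/1000,4).tolist(),np.round(v[3:],1).tolist())
E
python3 - <<'E'
from h import *
for i in range(3): print(disc(optics.grab_frame("side")))
plan([-70,-65,-60,-55,-50,-45,-40])
E
```

```text
(array([298.2286, 198.0571]), np.int32(70))
(array([298.2286, 198.0571]), np.int32(70))
(array([298.2286, 198.0571]), np.int32(70))
-70 [0.0001, -0.0034, -0.0011] [-0.3, 0.0, -0.1]
-65 [0.0001, -0.0064, -0.0036] [-0.3, 0.0, -0.1]
-60 [0.0, -0.0091, -0.0064] [-0.3, 0.0, -0.1]
-55 [0.0, -0.0117, -0.0094] [-0.3, 0.0, -0.1]
-50 [0.0, -0.0139, -0.0127] [-0.3, 0.0, -0.1]
-45 [0.0, -0.0158, -0.0161] [-0.3, 0.0, -0.1]
-40 [0.0, -0.0175, -0.0196] [-0.3, 0.0, -0.1]
```

{"method": "jog_arm", "body": {"motion": [[[0, -0.0034, -0.0011, -0.3, 0, 0, 0.01], [0, -0.0064, -0.0036, -0.3, 0, 0, 0.01], [0, -0.0091, -0.0064, -0.3, 0, 0, 0.01], [0, -0.0117, -0.0094, -0.3, 0, 0, 0.01], [0, -0.0139, -0.0127, -0.3, 0, 0, 0.01], [0, -0.0139, -0.0127, -0.3, 0, 0, 0.01]]], "newtons": 10}}

```text
t: 5.15
eef_pos: [0.6105, -0.056, 0.1034]
ee_rot: [2.828, 0.0, -1.38]
force: [-1.7, 0.1, -1.8]
width: 0.0178
```

Run:
```python
from h import *
print(ang(),disc(optics.grab_frame("side")))
plan(range(-55,60,5))
```

```text
(np.float64(-49.343418468006526), np.float64(45.4170123530037), np.float64(29.590260206955076), np.float64(-11.849184178894653), np.float64(-34.45462976085479), array([-1.6258,  0.4203, -1.7848]), 0.01775783811872745, 5.15) (array([298.1528, 197.3889]), np.int32(72))
-55 [0.0001, 0.0028, 0.0035] [-0.1, 0.0, -0.1]
-50 [0.0001, 0.0006, 0.0002] [-0.1, 0.0, -0.1]
-45 [0.0001, -0.0013, -0.0032] [-0.1, 0.0, -0.1]
-40 [0.0001, -0.003, -0.0067] [-0.1, 0.0, -0.1]
-35 [0.0001, -0.0043, -0.0104] [-0.1, 0.0, -0.1]
-30 [0.0001, -0.0053, -0.0142] [-0.1, 0.0, -0.1]
-25 [0.0001, -0.0059, -0.0181] [-0.1, 0.0, -0.1]
-20 [0.0001, -0.0062, -0.022] [-0.1, 0.0, -0.1]
-15 [0.0001, -0.0062, -0.0259] [-0.1, 0.0, -0.1]
-10 [0.0001, -0.0058, -0.0299] [-0.1, 0.0, -0.1]
-5 [0.0001, -0.0051, -0.0337] [-0.1, 0.0, -0.1]
0 [0.0001, -0.0041, -0.0375] [-0.1, 0.0, -0.1]
5 [0.0001, -0.0027, -0.0412] [-0.1, 0.0, -0.1]
10 [0.0001, -0.001, -0.0447] [-0.1, 0.0, -0.1]
15 [0.0001, 0.001, -0.0481] [-0.1, 0.0, -0.1]
20 [0.0001, 0.0032, -0.0513] [-0.1, 0.0, -0.1]
25 [0.0001, 0.0058, -0.0543] [-0.1, 0.0, -0.1]
30 [0.0001, 0.0086, -0.0571] [-0.1, 0.0, -0.1]
35 [0.0001, 0.0116, -0.0596] [-0.1, 0.0, -0.1]
40 [0.0001, 0.0148, -0.0618] [-0.1, 0.0, -0.1]
45 [0.0001, 0.0182, -0.0637] [-0.1, 0.0, -0.1]
50 [0.0001, 0.0218, -0.0654] [-0.1, 0.0, -0.1]
55 [0.0001, 0.0255, -0.0667] [-0.1, 0.0, -0.1]
```

The plunger rose 0.67 px over 25°, so the peak lies ahead in the + direction. I'm reversing so that it goes through the low side first.

Run:
```python
from h import *
plan(range(-55,-100,-6))
```

```text
-55 [0.0001, 0.0028, 0.0035] [-0.1, 0.0, -0.1]
-61 [0.0001, 0.0059, 0.0071] [-0.1, 0.0, -0.1]
-67 [0.0001, 0.0092, 0.0103] [-0.1, 0.0, -0.1]
-73 [0.0001, 0.013, 0.0132] [-0.1, 0.0, -0.1]
-79 [0.0002, 0.017, 0.0157] [-0.1, 0.0, -0.1]
-85 [0.0002, 0.0212, 0.0178] [-0.1, 0.0, -0.1]
-91 [0.0002, 0.0256, 0.0194] [-0.1, 0.0, -0.1]
-97 [0.0002, 0.0302, 0.0205] [-0.1, 0.0, -0.1]
```

{"method": "jog_arm", "body": {"motion": [[[0, 0.0028, 0.0035, 0, 0, 0, 0.01], [0, 0.0059, 0.0071, 0, 0, 0, 0.01], [0, 0.0092, 0.0103, 0, 0, 0, 0.01], [0, 0.013, 0.0132, 0, 0, 0, 0.01], [0, 0.017, 0.0157, 0, 0, 0, 0.01], [0, 0.0212, 0.0178, 0, 0, 0, 0.01], [0, 0.0256, 0.0194, 0, 0, 0, 0.01], [0, 0.0302, 0.0205, 0, 0, 0, 0.01]]], "newtons": 10}}

```text
t: 6.0
eef_pos: [0.5776, -0.0624, 0.0947]
ee_rot: [2.833, -0.001, -1.379]
force: [2.6, 3.5, 10.7]
width: 0.0177
```

```bash
cat > s.py <<'E'
from h import *
import sys,json
a=ang(); f=optics.grab_frame("side"); d=disc(f); print(np.round(np.r_[a[:5],a[5]],2),a[6:],d, ang()[5])
open("log.txt","a").write(json.dumps([a[0],d[0][0],d[0][1],int(d[1]),*map(float,a[1:5])])+"\n")
plan(range(*map(int,sys.argv[1:4])), tilt=float(sys.argv[4]) if len(sys.argv)>4 else 18)
E
echo '[-74.32,298.2286,198.0571,70]
[-49.34,298.1528,197.3889,72]' > log.txt
python3 s.py -103 -146 -6
```

```text
[-95.18  43.33  -3.91 -11.91 -43.15   3.25   2.95  10.75] (0.017683911898250696, 6.0) (array([298.25  , 199.0588]), np.int32(68)) [1.2888 1.8119 8.6443]
-103 [0.0001, 0.005, 0.0025] [-0.3, -0.0, -0.0]
-109 [0.0001, 0.0097, 0.0026] [-0.3, -0.0, -0.0]
-115 [0.0001, 0.0144, 0.0023] [-0.3, -0.0, -0.0]
-121 [0.0001, 0.019, 0.0014] [-0.3, -0.0, -0.0]
-127 [0.0001, 0.0235, 0.0001] [-0.3, -0.0, -0.0]
-133 [0.0001, 0.0279, -0.0017] [-0.3, -0.0, -0.0]
-139 [0.0001, 0.032, -0.0039] [-0.3, -0.0, -0.0]
-145 [0.0001, 0.0359, -0.0066] [-0.3, -0.0, -0.0]
```

```bash
sed -i 's/AX\[2\]=0.135/AX[2]=0.1365/' h.py
python3 - <<'E'
from h import *
plan(range(-103,-146,-6))
E
```

```text
-103 [0.0001, 0.0054, 0.0011] [-0.3, -0.0, -0.0]
-109 [0.0001, 0.0101, 0.0012] [-0.3, -0.0, -0.0]
-115 [0.0001, 0.0148, 0.0009] [-0.3, -0.0, -0.0]
-121 [0.0001, 0.0195, 0.0] [-0.3, -0.0, -0.0]
-127 [0.0001, 0.024, -0.0013] [-0.3, -0.0, -0.0]
-133 [0.0001, 0.0283, -0.0031] [-0.3, -0.0, -0.0]
-139 [0.0001, 0.0325, -0.0053] [-0.3, -0.0, -0.0]
-145 [0.0001, 0.0364, -0.008] [-0.3, -0.0, -0.0]
```

{"method": "jog_arm", "body": {"motion": [[[0, 0.0054, 0.0011, -0.3, 0, 0, 0.01], [0, 0.0101, 0.0012, -0.3, 0, 0, 0.01], [0, 0.0148, 0.0009, -0.3, 0, 0, 0.01], [0, 0.0195, 0.0, -0.3, 0, 0, 0.01], [0, 0.024, -0.0013, -0.3, 0, 0, 0.01], [0, 0.0283, -0.0031, -0.3, 0, 0, 0.01]]], "newtons": 10}}

```text
t: 6.65
eef_pos: [0.5532, -0.0673, 0.1072]
ee_rot: [2.833, -0.001, -1.378]
force: [7.9, 2.5, 3.8]
width: 0.0176
```

```bash
python3 s.py -139 -182 -6
```

```text
[-131.8    43.13  -28.75  -12.07  -32.15    8.2     0.97    3.78] (0.017617278733207946, 6.65) (array([298.1944, 200.6667]), np.int32(72)) [5.5127 0.7298 4.3842]
-139 [-0.0001, 0.0052, -0.0005] [-0.3, -0.1, 0.0]
-145 [-0.0001, 0.0091, -0.0032] [-0.3, -0.1, 0.0]
-151 [-0.0001, 0.0127, -0.0062] [-0.3, -0.1, 0.0]
-157 [-0.0001, 0.016, -0.0096] [-0.3, -0.1, 0.0]
-163 [-0.0001, 0.0188, -0.0134] [-0.3, -0.1, 0.0]
-169 [-0.0001, 0.0213, -0.0174] [-0.3, -0.1, 0.0]
-175 [-0.0001, 0.0234, -0.0216] [-0.3, -0.1, 0.0]
-181 [-0.0001, 0.0249, -0.0261] [-0.3, -0.1, 0.0]
```

```bash
sed -i 's/AX\[2\]=0.1365/AX[2]=0.1365; AX+=UX*0.0015/' h.py
python3 - <<'E'
from h import *
plan(range(-139,-182,-6))
E
```

```text
-139 [-0.0001, 0.0038, -0.001] [-0.3, -0.1, 0.0]
-145 [-0.0001, 0.0077, -0.0037] [-0.3, -0.1, 0.0]
-151 [-0.0001, 0.0113, -0.0067] [-0.3, -0.1, 0.0]
-157 [-0.0001, 0.0145, -0.0101] [-0.3, -0.1, 0.0]
-163 [-0.0001, 0.0174, -0.0138] [-0.3, -0.1, 0.0]
-169 [-0.0001, 0.0199, -0.0178] [-0.3, -0.1, 0.0]
-175 [-0.0001, 0.0219, -0.0221] [-0.3, -0.1, 0.0]
-181 [-0.0001, 0.0235, -0.0265] [-0.3, -0.1, 0.0]
```

{"method": "jog_arm", "body": {"motion": [[[0, 0.0038, -0.001, -0.3, 0, 0, 0.01], [0, 0.0077, -0.0037, -0.3, 0, 0, 0.01], [0, 0.0113, -0.0067, -0.3, 0, 0, 0.01], [0, 0.0145, -0.0101, -0.3, 0, 0, 0.01], [0, 0.0174, -0.0138, -0.3, 0, 0, 0.01]]], "newtons": 10}}

```text
t: 7.2
eef_pos: [0.5419, -0.0696, 0.1262]
ee_rot: [2.831, -0.001, -1.378]
force: [6.4, 1.1, -1.2]
width: 0.0175
```

```bash
python3 s.py -169 -218 -6
```

```text
[-162.52   43.81  -41.79  -12.17  -13.16    6.54   -0.11   -1.18] (0.01745459282552459, 7.2) (array([298.4872, 201.9744]), np.int32(78)) [4.7953 0.3918 0.4669]
-169 [-0.0002, 0.0034, -0.003] [-0.2, -0.1, 0.0]
-175 [-0.0002, 0.0054, -0.0072] [-0.2, -0.1, 0.0]
-181 [-0.0002, 0.007, -0.0117] [-0.2, -0.1, 0.0]
-187 [-0.0002, 0.0081, -0.0162] [-0.2, -0.1, 0.0]
-193 [-0.0002, 0.0088, -0.0209] [-0.2, -0.1, 0.0]
-199 [-0.0002, 0.0089, -0.0256] [-0.2, -0.1, 0.0]
-205 [-0.0002, 0.0086, -0.0303] [-0.2, -0.1, 0.0]
-211 [-0.0002, 0.0077, -0.0349] [-0.2, -0.1, 0.0]
-217 [-0.0002, 0.0064, -0.0395] [-0.2, -0.1, 0.0]
```

```bash
sed -i 's/AX+=UX\*0.0015/AX+=UX*0.0023/' h.py
python3 - <<'E'
from h import *
plan(range(-169,-218,-6))
E
```

```text
-169 [-0.0002, 0.0026, -0.0032] [-0.2, -0.1, 0.0]
-175 [-0.0002, 0.0046, -0.0075] [-0.2, -0.1, 0.0]
-181 [-0.0002, 0.0062, -0.0119] [-0.2, -0.1, 0.0]
-187 [-0.0002, 0.0074, -0.0165] [-0.2, -0.1, 0.0]
-193 [-0.0002, 0.008, -0.0211] [-0.2, -0.1, 0.0]
-199 [-0.0002, 0.0081, -0.0259] [-0.2, -0.1, 0.0]
-205 [-0.0002, 0.0078, -0.0306] [-0.2, -0.1, 0.0]
-211 [-0.0002, 0.007, -0.0352] [-0.2, -0.1, 0.0]
-217 [-0.0002, 0.0057, -0.0397] [-0.2, -0.1, 0.0]
```

{"method": "jog_arm", "body": {"motion": [[[0, 0.0026, -0.0032, -0.2, 0, 0, 0.01], [0, 0.0046, -0.0075, -0.2, 0, 0, 0.01], [0, 0.0062, -0.0119, -0.2, 0, 0, 0.01], [0, 0.0074, -0.0165, -0.2, 0, 0, 0.01], [0, 0.008, -0.0211, -0.2, 0, 0, 0.01]]], "newtons": 10}}

```text
t: 7.75
eef_pos: [0.5409, -0.0698, 0.1491]
ee_rot: [2.828, -0.001, -1.378]
force: [5.8, 0.0, -4.1]
width: 0.0177
```

```bash
python3 s.py -199 -248 -6
```

```text
[167.46  44.72 -43.66 -12.18   9.71   5.72  -1.07  -4.12] (0.01774000082618728, 7.75) (array([298.4557, 202.6709]), np.int32(79)) [ 4.8997 -0.327  -1.8963]
-199 [-0.0003, 0.0005, -0.0042] [-0.1, -0.1, 0.0]
-205 [-0.0002, 0.0002, -0.0089] [-0.1, -0.1, 0.0]
-211 [-0.0002, -0.0006, -0.0136] [-0.1, -0.1, 0.0]
-217 [-0.0002, -0.002, -0.0181] [-0.1, -0.1, 0.0]
-223 [-0.0002, -0.0037, -0.0225] [-0.1, -0.1, 0.0]
-229 [-0.0002, -0.0059, -0.0266] [-0.1, -0.1, 0.0]
-235 [-0.0002, -0.0086, -0.0305] [-0.1, -0.1, 0.0]
-241 [-0.0002, -0.0116, -0.0341] [-0.1, -0.1, 0.0]
-247 [-0.0002, -0.015, -0.0374] [-0.1, -0.1, 0.0]
```

{"method": "jog_arm", "body": {"motion": [[[0, 0.0003, -0.0042, -0.1, 0, 0, 0.01], [0, -0.0003, -0.0089, -0.1, 0, 0, 0.01], [0, -0.0012, -0.0136, -0.1, 0, 0, 0.01], [0, -0.0025, -0.0181, -0.1, 0, 0, 0.01], [0, -0.004, -0.0225, -0.1, 0, 0, 0.01], [0, -0.006, -0.0266, -0.1, 0, 0, 0.01]]], "newtons": 10}}

```text
t: 8.4
eef_pos: [0.5545, -0.0671, 0.1733]
ee_rot: [2.826, -0.001, -1.378]
force: [1.6, -0.2, -5.4]
width: 0.0177
```

```bash
python3 s.py -235 -284 -6
```

```text
[131.24  45.14 -29.76 -12.08  33.95   1.58  -0.5   -5.36] (0.0177424955512187, 8.4) (array([298.4868, 202.7763]), np.int32(76)) [ 1.797   0.0839 -3.8625]
-235 [-0.0001, -0.0023, -0.0033] [0.0, -0.1, 0.0]
-241 [-0.0001, -0.0053, -0.0069] [0.0, -0.1, 0.0]
-247 [-0.0001, -0.0087, -0.0102] [0.0, -0.1, 0.0]
-253 [-0.0001, -0.0124, -0.0131] [0.0, -0.1, 0.0]
-259 [-0.0001, -0.0164, -0.0156] [0.0, -0.1, 0.0]
-265 [-0.0001, -0.0207, -0.0177] [0.0, -0.1, 0.0]
-271 [-0.0001, -0.0251, -0.0193] [0.0, -0.1, 0.0]
-277 [-0.0001, -0.0296, -0.0204] [0.0, -0.1, 0.0]
-283 [-0.0001, -0.0343, -0.0211] [0.0, -0.1, 0.0]
```

{"method": "jog_arm", "body": {"motion": [[[0, -0.0023, -0.0033, 0, 0, 0, 0.01], [0, -0.0053, -0.0067, 0, 0, 0, 0.01], [0, -0.0087, -0.0099, 0, 0, 0, 0.01], [0, -0.0124, -0.0127, 0, 0, 0, 0.01], [0, -0.0164, -0.0152, 0, 0, 0, 0.01], [0, -0.0207, -0.0172, 0, 0, 0, 0.01]]], "newtons": 10}}

```text
t: 9.05
eef_pos: [0.5798, -0.0623, 0.1843]
ee_rot: [2.826, -0.001, -1.378]
force: [-4.2, 1.2, 2.8]
width: 0.018
```

```bash
python3 s.py -271 -320 -6
```

```text
[ 95.08  45.16  -4.   -12.17  44.98  -3.92   2.01   2.82] (0.017989281511277495, 9.05) (array([298.4933, 202.1067]), np.int32(75)) [-0.7067  1.8719  3.5223]
-271 [-0.0002, -0.0037, -0.0012] [-0.0, -0.1, 0.0]
-277 [-0.0002, -0.0082, -0.0023] [-0.0, -0.1, 0.0]
-283 [-0.0002, -0.0129, -0.003] [-0.0, -0.1, 0.0]
-289 [-0.0002, -0.0176, -0.0031] [-0.0, -0.1, 0.0]
-295 [-0.0002, -0.0223, -0.0028] [-0.0, -0.1, 0.0]
-301 [-0.0002, -0.0269, -0.002] [-0.0, -0.1, 0.0]
-307 [-0.0002, -0.0315, -0.0007] [-0.0, -0.1, 0.0]
-313 [-0.0002, -0.0358, 0.0011] [-0.0, -0.1, 0.0]
-319 [-0.0002, -0.04, 0.0033] [-0.0, -0.1, 0.0]
```

The trough was at a handle angle of about 145°, and the plunger is rising again. I'm continuing.

{"method": "jog_arm", "body": {"motion": [[[0, -0.0037, -0.0012, 0, 0, 0, 0.01], [0, -0.0082, -0.0023, 0, 0, 0, 0.01], [0, -0.0129, -0.003, 0, 0, 0, 0.01], [0, -0.0176, -0.0031, 0, 0, 0, 0.01], [0, -0.0223, -0.0028, 0, 0, 0, 0.01], [0, -0.0269, -0.002, 0, 0, 0, 0.01]]], "newtons": 10}}

```text
t: 9.7
eef_pos: [0.6072, -0.0568, 0.178]
ee_rot: [2.828, -0.002, -1.378]
force: [-3.5, 3.1, 4.4]
width: 0.0174
```

```bash
python3 s.py -307 -350 -6
```

```text
[ 58.2   45.48  23.97 -12.08  38.65  -2.79   3.74   4.42] (0.01743746152413023, 9.7) (array([298.1408, 200.5775]), np.int32(71)) [0.6749 3.0507 4.6842]
-307 [-0.0001, -0.0031, 0.0014] [-0.1, -0.1, 0.0]
-313 [-0.0001, -0.0075, 0.0031] [-0.1, -0.1, 0.0]
-319 [-0.0001, -0.0116, 0.0053] [-0.1, -0.1, 0.0]
-325 [-0.0001, -0.0155, 0.008] [-0.1, -0.1, 0.0]
-331 [-0.0001, -0.0191, 0.011] [-0.1, -0.1, 0.0]
-337 [-0.0001, -0.0224, 0.0144] [-0.1, -0.1, 0.0]
-343 [-0.0001, -0.0253, 0.0181] [-0.1, -0.1, 0.0]
-349 [-0.0001, -0.0278, 0.0221] [-0.1, -0.1, 0.0]
```

{"method": "jog_arm", "body": {"motion": [[[0, -0.0031, 0.0014, -0.1, 0, 0, 0.01], [0, -0.0075, 0.0031, -0.1, 0, 0, 0.01], [0, -0.0116, 0.0053, -0.1, 0, 0, 0.01], [0, -0.0155, 0.008, -0.1, 0, 0, 0.01], [0, -0.0191, 0.011, -0.1, 0, 0, 0.01]]], "newtons": 10}}

```text
t: 10.25
eef_pos: [0.6231, -0.0537, 0.161]
ee_rot: [2.828, -0.002, -1.377]
force: [-1.1, 4.0, 4.9]
width: 0.0174
```

```bash
python3 s.py -337 -384 -5
cat > fit.py <<'E'
from h import *
import json
from scipy.optimize import least_squares
L=[json.loads(l) for l in open("log.txt")]; a=np.radians([l[0] for l in L]); v=np.array([l[2] for l in L])
h=lambda t:9*np.cos(t)+np.sqrt(35**2-81*np.sin(t)**2)-35
r=least_squares(lambda p:p[0]-p[1]*h(a-p[2])-v,[200,.31,np.radians(-35)])
J=np.linalg.inv(r.jac.T@r.jac)*(r.fun@r.fun)/max(1,len(v)-3)
print(r.x[:2],np.degrees(r.x[2]),"+-",np.degrees(np.sqrt(J[2,2])),np.round(r.fun,2))
E
python3 fit.py
```

```text
[ 28.33  45.58  40.12 -11.99  21.63  -0.27   4.14   4.94] (0.017433301305343953, 10.25) (array([298.1791, 199.0299]), np.int32(67)) [3.0934 3.5223 3.7955]
-337 [-0.0, -0.002, 0.0028] [-0.0, -0.1, 0.1]
-342 [-0.0, -0.0044, 0.0059] [-0.0, -0.1, 0.1]
-347 [-0.0, -0.0066, 0.0091] [-0.0, -0.1, 0.1]
-352 [-0.0, -0.0084, 0.0126] [-0.0, -0.1, 0.1]
-357 [-0.0, -0.01, 0.0162] [-0.0, -0.1, 0.1]
-362 [-0.0, -0.0112, 0.0199] [-0.0, -0.1, 0.1]
-367 [-0.0001, -0.0122, 0.0237] [-0.0, -0.1, 0.1]
-372 [-0.0001, -0.0127, 0.0276] [-0.0, -0.1, 0.1]
-377 [-0.0001, -0.013, 0.0315] [-0.0, -0.1, 0.1]
-382 [-0.0001, -0.0129, 0.0355] [-0.0, -0.1, 0.1]
[200.0574   0.3086] -34.74013157702037 +- 0.5387035992850914 [ 0.01  0.   -0.1   0.09  0.01  0.01 -0.   -0.06 -0.02  0.06]
```

```bash
cat > fit2.py <<'E'
from h import *
import json
from scipy.optimize import least_squares
L=[json.loads(l) for l in open("log.txt")]
xz=[]
for i,l in enumerate(L):
    if i==0: x,z=11.87,-42.3
    elif i==1: x,z=29.59,-34.45
    else: x,z=l[5],l[7]
    dx=[0,0,0,0,1.5][i] if i<5 else 2.3; dz=0 if i<3 else 1.5
    xz.append((x+dx,z+dz))
xz=np.array(xz); c=least_squares(lambda p:np.hypot(*(xz-p[:2]).T)-45,[2,1]); print("centre rel orig axis",c.x,np.round(c.fun,2))
cx=c.x
for cx in (c.x,[2.3,1.5]):
    a=np.arctan2(xz[:,1]-cx[1],xz[:,0]-cx[0]); v=np.array([l[2] for l in L])
    h=lambda t:9*np.cos(t)+np.sqrt(35**2-81*np.sin(t)**2)-35
    r=least_squares(lambda p:p[0]-p[1]*h(a-p[2])-v,[200,.31,np.radians(-35)])
    J=np.linalg.inv(r.jac.T@r.jac)*(r.fun@r.fun)/max(1,len(v)-3)
    print(r.x[:2],"peak at",np.degrees(r.x[2]),"+-",np.degrees(np.sqrt(J[2,2])),np.round(r.fun,2),"now",np.degrees(a[-1]))
E
python3 fit2.py
```

```text
centre rel orig axis [2.655 1.693] [-0.05  0.08  0.32  0.08 -0.03  0.03  0.23  0.    0.13  0.18]
[200.006    0.3138] peak at -35.74821254810752 +- 0.515519936662544 [ 0.03 -0.04 -0.06  0.11 -0.04 -0.02  0.   -0.03  0.    0.04] now 28.32982044894068
[200.0147   0.313 ] peak at -35.73597498683349 +- 0.531750347040537 [ 0.02 -0.04 -0.07  0.11 -0.03 -0.01  0.   -0.04 -0.    0.05] now 28.331622034372998
```

The peak is at a handle angle of about −35.7° ± 0.5°, with samples on both sides of it. I'm moving on.

{"method": "jog_arm", "body": {"motion": [[[0, -0.002, 0.0028, 0, 0, 0, 0.01], [0, -0.0044, 0.0059, 0, 0, 0, 0.01], [0, -0.0066, 0.0091, 0, 0, 0, 0.01], [0, -0.0084, 0.0126, 0, 0, 0, 0.01], [0, -0.01, 0.0162, 0, 0, 0, 0.01], [0, -0.0112, 0.0199, 0, 0, 0, 0.01]]], "newtons": 10}}

```text
t: 10.9
eef_pos: [0.6283, -0.0526, 0.1375]
ee_rot: [2.829, -0.002, -1.377]
force: [2.9, 4.9, 3.3]
width: 0.0175
```

```bash
python3 s.py -366 -400 -5; python3 fit2.py; python3 -c "
from h import *
plan([-395.7])"
```

```text
[ -2.36  45.46  45.42 -11.96  -1.87   3.77   4.24   3.3 ] (0.017520929012051278, 10.9) (array([298.1143, 197.6571]), np.int32(70)) [5.0911 3.8928 0.9942]
-366 [0.0, -0.0001, 0.0021] [-0.1, -0.1, 0.1]
-371 [0.0, -0.0008, 0.006] [-0.1, -0.1, 0.1]
-376 [0.0, -0.0011, 0.0099] [-0.1, -0.1, 0.1]
-381 [0.0, -0.001, 0.0139] [-0.1, -0.1, 0.1]
-386 [0.0, -0.0007, 0.0178] [-0.1, -0.1, 0.1]
-391 [0.0, 0.0001, 0.0216] [-0.1, -0.1, 0.1]
-396 [-0.0, 0.0011, 0.0254] [-0.1, -0.1, 0.1]
centre rel orig axis [2.676  1.6912] [-0.06  0.06  0.32  0.09 -0.01  0.05  0.25  0.01  0.12  0.16  0.09]
[199.9951   0.3156] peak at -35.5095878392297 +- 0.49869376641067076 [ 0.02 -0.06 -0.07  0.12 -0.03 -0.01  0.01 -0.04 -0.02  0.01  0.06] now -2.618990035063376
[200.0022   0.3152] peak at -35.43767856336175 +- 0.5365755661956797 [ 0.01 -0.06 -0.08  0.12 -0.02  0.    0.01 -0.05 -0.03  0.02  0.08] now -2.3566519229234006
-395.7 [-0.0, 0.0011, 0.0252] [-0.1, -0.1, 0.1]
```

{"method": "jog_arm", "body": {"motion": [[[0, -0.0003, 0.0021, 0, 0, 0, 0.01], [0, -0.001, 0.006, 0, 0, 0, 0.01], [0, -0.0013, 0.0099, 0, 0, 0, 0.01], [0, -0.0012, 0.0139, 0, 0, 0, 0.01], [0, -0.0009, 0.0178, 0, 0, 0, 0.01], [0, -0.0002, 0.0216, 0, 0, 0, 0.01], [0, 0.0007, 0.0252, 0, 0, 0, 0.01], [0, 0.0007, 0.0252, 0, 0, 0, 0.01]]], "newtons": 10}}

```text
t: 11.75
eef_pos: [0.619, -0.0544, 0.1121]
ee_rot: [2.827, -0.002, -1.378]
force: [0.3, 2.9, -3.8]
width: 0.0173
```

```bash
python3 s.py -396 -397 -1; python3 fit2.py
```

```text
[-37.16  45.13  35.96 -11.99 -27.26   0.8    2.78  -3.85] (0.017326912794776553, 11.75) (array([298.1286, 197.0429]), np.int32(70)) [ 1.7775  3.7687 -4.1197]
-396 [0.0, -0.0002, -0.0009] [0.0, -0.1, 0.0]
centre rel orig axis [2.6688 1.6964] [-0.05  0.07  0.33  0.09 -0.02  0.04  0.24  0.    0.12  0.16  0.1  -0.05]
[199.9862   0.3176] peak at -35.49119842060152 +- 0.5409871757317143 [-0.   -0.09 -0.08  0.12 -0.02 -0.    0.02 -0.03 -0.02 -0.    0.04  0.09] now -37.64646910265884
[199.9923   0.3174] peak at -35.415869509721524 +- 0.5825196604776239 [-0.01 -0.09 -0.09  0.12 -0.01  0.01  0.02 -0.04 -0.03 -0.    0.05  0.09] now -37.16302370339474
```

{"method": "jog_arm", "body": {"motion": [[[0, -0.0004, -0.0013, 0, 0, 0, 0.01], [0, -0.0004, -0.0013, 0, 0, 0, 0.01], [0, -0.0004, -0.0013, 0, 0, 0, 0.01]]], "newtons": 10}}

```text
t: 12.1
eef_pos: [0.6193, -0.0544, 0.1126]
ee_rot: [2.826, -0.001, -1.378]
force: [0.1, 1.9, -5.8]
width: 0.0175
```

```bash
python3 s.py -396 -397 -1; python3 fit2.py|tail -1
```

```text
[-36.37  45.06  36.28 -12.   -26.72   0.43   1.87  -5.82] (0.017483663763520695, 12.1) (array([298.1304, 197.1014]), np.int32(69)) [ 0.7877  2.4183 -5.3159]
-396 [0.0, 0.0, -0.0001] [0.1, -0.1, 0.0]
  0.03] now -36.37033537487918
```

I'm releasing gently and backing straight out along the tool axis.

{"method": "jog_arm", "body": {"motion": [[[0, 0, 0, 0, 0, 0, 0.025], [0, 0, 0, 0, 0, 0, 0.05], [0, 0, 0, 0, 0, 0, 0.05], [0, 0, 0, 0, 0, 0, 0.05], [0, 0, -0.03, 0, 0, 0, 0.05], [0, 0, -0.08, 0, 0, 0, 0.05], [0, 0, -0.13, 0, 0, 0, 0.05], [0, 0, -0.13, 0, 0, 0, 0.05]]]}}

```text
t: 12.95
eef_pos: [0.6632, -0.0468, 0.244]
ee_rot: [2.838, -0.004, -1.377]
force: [1.4, -0.5, 0.9]
width: 0.05
```

Run:
```python
from h import *
s=arm.get_state();print(s["eef_pos"],s["force"],s["t"],s["width"])
o=look("e"); print(disc(o["side"]))
try: print(handle(o)[:2])
except Exception as e: print(e)
```

```text
[ 0.6632 -0.0468  0.244 ] [ 1.4038 -0.5309  0.8501] 12.95 0.04995840953964686
(array([298.2615, 196.9846]), np.int32(65))
((array([ 0.6151, -0.0264,  0.0925]), np.float64(0.0033927012165838573)), (array([ 0.6069, -0.0075,  0.1165]), np.float64(0.00047489993211156234)))
```

View pics/e_side.png

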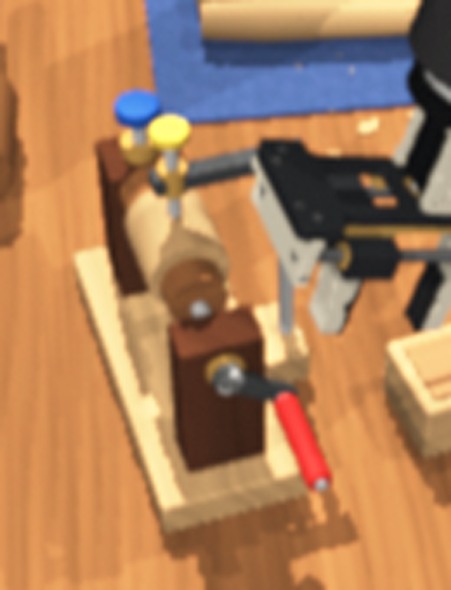

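The side view shows the crank at lower right with the handle free at crop (303,440), the disc still high at (168,132) and the gripper clear. Next is the lock knob.

Run:
```python
from h import *
cur=pose(); p=cur[0]
for P in (p+[0.01,-0.01,.10],p+[0,0,.17],KNOB+[0,0,.19]):
    v=rel(P,Rt(),cur); print(np.round(v[:3]/1000,4),np.round(v[3:],2))
```

```text
[ 0.0119  0.0232 -0.0976] [17.91 -0.08  0.03]
[ 0.0002  0.0523 -0.1618] [17.91 -0.08  0.03]
[-0.275   0.1238 -0.1212] [17.91 -0.08  0.03]
```

{"method": "jog_arm", "body": {"motion": [[[0, 0.015, -0.045, 5, 0, 0, 0.03], [0, 0.03, -0.09, 11, 0, 0, 0.01], [0, 0.045, -0.135, 17.9, 0, 0, 0], [0, 0.052, -0.162, 17.9, 0, 0, 0], [-0.045, 0.064, -0.155, 17.9, 0, 0, 0], [-0.09, 0.076, -0.148, 17.9, 0, 0, 0], [-0.14, 0.088, -0.141, 17.9, 0, 0, 0], [-0.185, 0.1, -0.135, 17.9, 0, 0, 0]]]}}

```text
t: 13.85
eef_pos: [0.5698, 0.126, 0.3954]
ee_rot: [3.139, -0.002, -1.379]
force: [1.2, 0.0, -0.7]
width: 0.0005
```

Run:
```python
from h import *
cur=pose();print(cur[0])
for P in (KNOB+[0,0,.12],KNOB+[0,0,.04]):
    v=rel(P,Rt(),cur); print(np.round(v[:3]/1000,4),np.round(v[3:],2))
```

```text
[0.5698 0.126  0.3954]
[-0.0889  0.0252  0.0743] [ 0.14 -0.1   0.  ]
[-0.089   0.025   0.1543] [ 0.14 -0.1   0.  ]
```

{"method": "jog_arm", "body": {"motion": [[[-0.045, 0.013, 0.01, 0.1, 0, 0, 0], [-0.088, 0.025, 0.03, 0.1, 0, 0, 0], [-0.089, 0.025, 0.07, 0.1, 0, 0, 0], [-0.089, 0.025, 0.11, 0.1, 0, 0, 0], [-0.089, 0.025, 0.14, 0.1, 0, 0, 0], [-0.089, 0.025, 0.154, 0.1, 0, 0, 0], [-0.089, 0.025, 0.154, 0.1, 0, 0, 0], [-0.089, 0.025, 0.154, 0.1, 0, 0, 0]]]}}

```text
t: 14.65
eef_pos: [0.5279, 0.208, 0.2412]
ee_rot: [3.14, -0.003, -1.379]
force: [-0.1, 0.5, -0.2]
width: 0.0003
```

Run:
```python
from h import *
o=look("f")
cur=pose();print(cur[0],cur[2]["force"],cur[2]["qd"]);print(rel(KNOB+[0,0,.022],Rt(),cur),disc(o["side"]))
```

```text
[0.5285 0.2084 0.2424] [0.2085 0.0517 0.4836] [ 0.0009 -0.0042  0.0027 -0.0035  0.0021  0.    ]
[-0.0196  0.5218 19.3982 -0.0464 -0.0741  0.0019] None
```

View pics/f_side.png

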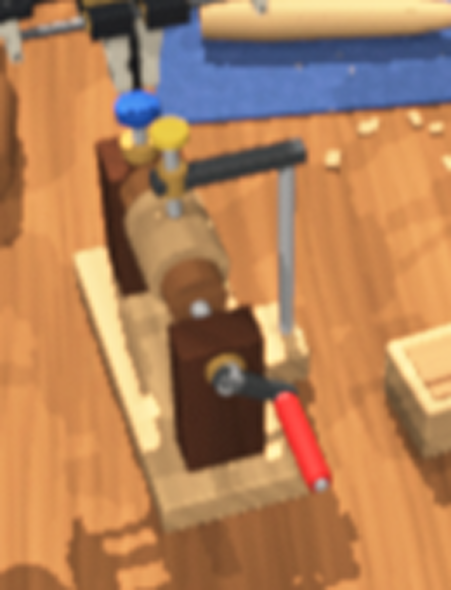

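The side view shows the closed fingertips at crop (137,80), just over the blue knob at (137,108), with the crank unmoved. I'm descending slowly.

{"method": "jog_arm", "body": {"motion": [[[0, 0.0005, 0.008, 0, 0, 0, 0], [0, 0.0005, 0.013, 0, 0, 0, 0], [0, 0.0005, 0.0155, 0, 0, 0, 0], [0, 0.0005, 0.017, 0, 0, 0, 0], [0, 0.0005, 0.018, 0, 0, 0, 0], [0, 0.0005, 0.019, 0, 0, 0, 0], [0, 0.0005, 0.02, 0, 0, 0, 0], [0, 0.0005, 0.021, 0, 0, 0, 0]]]}}

```text
t: 15.55
eef_pos: [0.5281, 0.2084, 0.2217]
ee_rot: [-3.14, -0.001, -1.379]
force: [-0.8, 0.3, 2.4]
width: 0.0004
```

{"method": "jog_arm", "body": {"motion": [[[0, 0, 0.001, 0, 0, 0, 0], [0, 0, 0.002, 0, 0, 0, 0], [0, 0, 0.003, 0, 0, 0, 0]]]}}

```text
t: 15.85
eef_pos: [0.5281, 0.2084, 0.2188]
ee_rot: [-3.14, -0.001, -1.379]
force: [-0.9, -0.3, 2.9]
width: 0.0004
```

{"method": "jog_arm", "body": {"motion": [[[0, 0, 0.001, 0, 0, 0, 0], [0, 0, 0.002, 0, 0, 0, 0], [0, 0, 0.003, 0, 0, 0, 0]]]}}

```text
t: 16.15
eef_pos: [0.5281, 0.2084, 0.2157]
ee_rot: [-3.14, -0.001, -1.379]
force: [-1.6, -0.4, 3.6]
width: 0.0007
```

{"method": "jog_arm", "body": {"motion": [[[0, 0, 0.001, 0, 0, 0, 0], [0, 0, 0.002, 0, 0, 0, 0], [0, 0, 0.003, 0, 0, 0, 0]]]}}

```text
t: 16.45
eef_pos: [0.5281, 0.2084, 0.2126]
ee_rot: [-3.14, -0.001, -1.379]
force: [-1.7, 0.1, 3.3]
width: 0.0005
```

{"method": "jog_arm", "body": {"motion": [[[0, 0, 0.001, 0, 0, 0, 0], [0, 0, 0.002, 0, 0, 0, 0]]]}}

```text
t: 16.65
eef_pos: [0.5282, 0.2084, 0.2108]
ee_rot: [-3.14, -0.001, -1.378]
force: [-3.5, -0.3, 8.6]
width: 0.0005
```

{"method": "jog_arm", "body": {"motion": [[[0, 0, 0.0005, 0, 0, 0, 0], [0, 0, 0.0005, 0, 0, 0, 0]]]}}

```text
t: 16.85
eef_pos: [0.5282, 0.2084, 0.2108]
ee_rot: [-3.14, -0.001, -1.378]
force: [-4.2, -0.2, 7.2]
width: 0.0005
```

{"method": "jog_arm", "body": {"motion": [[[0, 0, 0.0015, 0, 0, 0, 0], [0, 0, 0.0015, 0, 0, 0, 0]]]}}

```text
t: 17.05
eef_pos: [0.5282, 0.2084, 0.21]
ee_rot: [-3.139, -0.001, -1.378]
force: [-4.4, -1.4, 8.0]
width: 0.0005
```

{"method": "jog_arm", "body": {"motion": [[[0, 0, 0.002, 0, 0, 0, 0], [0, 0, 0.002, 0, 0, 0, 0]]]}}

```text
t: 17.25
eef_pos: [0.5282, 0.2084, 0.2092]
ee_rot: [-3.138, -0.001, -1.378]
force: [-5.4, -0.4, 11.3]
width: 0.0005
```

{"method": "jog_arm", "body": {"motion": [[[0, 0, 0.0025, 0, 0, 0, 0], [0, 0, 0.0025, 0, 0, 0, 0]]]}}

```text
t: 17.45
eef_pos: [0.5283, 0.2084, 0.2084]
ee_rot: [-3.137, -0.001, -1.377]
force: [-6.4, -0.1, 15.4]
width: 0.0005
```

{"method": "jog_arm", "body": {"motion": [[[0, 0, 0.0018, 0, 0, 0, 0], [0, 0, 0.0018, 0, 0, 0, 0], [0, 0, 0.0018, 0, 0, 0, 0]]]}}

```text
t: 17.75
eef_pos: [0.5283, 0.2084, 0.2084]
ee_rot: [-3.136, -0.001, -1.377]
force: [-8.5, -1.4, 15.5]
width: -0.0001
```

{"method": "jog_arm", "body": {"motion": [[[0, 0, 0.0018, 0, 0, 0, 0], [0, 0, 0.0018, 0, 0, 0, 0], [0, 0, 0.0018, 0, 0, 0, 0], [0, 0, 0.0018, 0, 0, 0, 0]]]}}

```text
t: 18.15
eef_pos: [0.5282, 0.2084, 0.2083]
ee_rot: [-3.135, -0.001, -1.376]
force: [-7.1, -0.7, 17.4]
width: 0.0002
```

Held at about 15–17 N for 0.7 s or more. I'm lifting off slowly and straight.

{"method": "jog_arm", "body": {"motion": [[[0, 0, 0, 0, 0, 0, 0], [0, 0, -0.003, 0, 0, 0, 0], [0, 0, -0.01, 0, 0, 0, 0], [0, 0, -0.03, 0, 0, 0, 0], [0, 0, -0.07, 0, 0, 0, 0], [0, 0, -0.12, 0, 0, 0, 0], [0, 0, -0.16, 0, 0, 0, 0], [0, 0, -0.16, 0, 0, 0, 0]]]}}

```text
t: 18.95
eef_pos: [0.5293, 0.209, 0.3751]
ee_rot: [-3.125, 0.002, -1.376]
force: [0.3, -0.6, -0.9]
width: 0.0002
```

{"method": "jog_arm", "body": {"motion": [[[-0.04, 0, 0, 0, 0, 0, 0], [-0.08, 0, 0, 0, 0, 0, 0], [-0.12, 0, 0, 0, 0, 0, 0], [-0.16, 0, 0, 0, 0, 0, 0], [-0.2, 0, 0, 0, 0, 0, 0], [-0.24, 0, 0, 0, 0, 0, 0], [-0.24, 0, 0, 0, 0, 0, 0]]]}}

```text
t: 19.65
eef_pos: [0.4816, 0.4485, 0.3735]
ee_rot: [-3.127, 0.001, -1.373]
force: [0.6, -0.6, -0.9]
width: 0.0007
```

Run:
```python
from h import *
o=look("g"); s=arm.get_state(); print(s["force"],s["t"])
for c in("blue","yel"):
    r={n:mask(o[n],c,n) for n in o}
    if all(r.values()): print(c,r["side"][1],tri(r["side"][2],r["top"][2]),r["side"][2])
H=handle(o); print(H[:3]); v=H[0][0]-AX; print(v@UX,v@UY,v[2]+.0015,np.degrees(np.arctan2(v[2]+.0015,v@UX)))
```

```text
[ 0.7866 -0.9131 -0.987 ] 19.75
blue [284 191  12   9  74] (array([0.5232, 0.1934, 0.1973]), np.float64(0.0054738315697009)) [288.7568 194.6892]
yel [301 194   3   4   9] (array([0.5563, 0.1177, 0.2539]), np.float64(0.0017372377125237915)) [302.1111 195.6667]
((array([ 0.6146, -0.0422,  0.1125]), np.float64(0.00014911308436242385)), (array([ 0.6073, -0.0071,  0.1161]), np.float64(6.133736739260267e-05)), (array([ 0.6219, -0.0774,  0.1094]), np.float64(0.00045328118596041556)))
0.034936370082618094 0.0008839566467101573 -0.022472002699167215 -32.75020225077199
```

View pics/g_side.png

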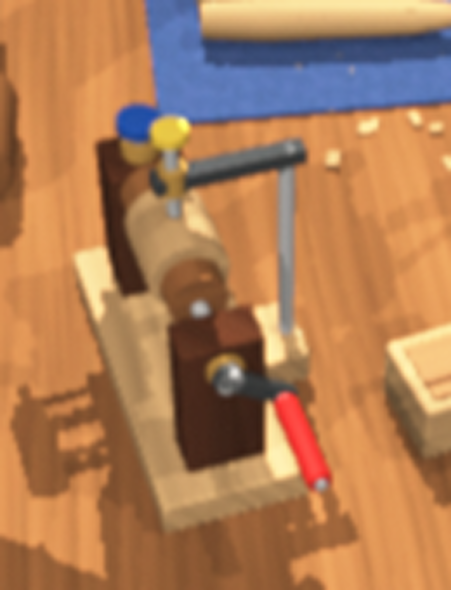

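```bash
python3 -c "
from station import arm
print(arm.job_done())"
```

```text
the job is handed in; nothing more can be done
None
```

I finished the job and handed it in at about 19.8 s of the 67 s allowed; no verdict was reported.

**Cranking:** I gripped the handle at 10 N and turned it a short way, about 25°, to see which way the plunger rose. I then reversed it through the low side (trough at about 145° handle angle) and on to the peak. The fit to the camera samples put the peak at −35.5° ± 0.5°. I let go with the gripper at −36.4°. The highest wrist force I read while turning was about 11 N.

**Lock:** the knob came up firm about 10 mm down. I held it at 15–17 N for roughly 0.7 s and then lifted off straight.

**Last checks:**
- **Handle and plunger:** after I let go, the disc was at the fitted peak height (196.98 px against about 197.13 px). The final picture shows the crank unmoved and the knob still down, with the arm clear.
- **Handle angle:** the camera reads about −33°, some 3° off the gripper's reading. Part of that is camera bias, and at the peak it changes the plunger height by less than 0.05 mm.
- **Plunger height at hand-in:** the arm's shadow spoiled the colour mask on the yellow disc, so I judged its final height by eye and from the pictures taken just after I let go.
- **Mallet, gouge and block:** no move went near them, but I did not measure their positions again.
- **Typing slip:** the first row of my first move was in mm instead of m. The step limit absorbed it and nothing was touched.

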